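# Fold out the hook and hang the frit pail

## Task

Swing the folded steel hook on the upright panel all the way out to its stop, then hang the small pail with the fixed loop handle on it, the handle's top bar lying in the notch of the hook. Once it hangs there, press the bar down into the notch with about 10 N for a second to make sure that it is seated, then let go and leave the pail hanging level and still. Keep the pail upright and be gentle: never load the hook with more than 20 N, by hand or through the pail, and see that the other things on the bench stay where they are.

Things in the scene. Friction and masses are not known exactly. Their poses are not given: they have to be found in the camera images.
- panel: Fixed upright grey panel, 90 mm wide (its y), 10 mm thick (its x), on a dark foot plate that reaches 105 mm behind it (its +x). Origin under the panel's middle, 8 mm below the foot plate's top and 233 mm below the panel's top; it lies 0 to 15 mm above the bench, as the height is adjustable. Its -x axis is the outward normal of the face that carries the hook, z up.
- hook (a joint): Angle of the hook arm about its upright pin: 0 = folded flat on the panel's face (pointing along the panel's -y, its end 65 mm past the panel's edge), 1.571 = its firm stop, square to the panel, pointing along the panel's -x. Seen from above it opens clockwise. Starts at 0 to 0.25. Stiff friction hinge (0.4 N m, so 3.5 N at 115 mm from the pin): it stays where it is left.
- hook_hinge (a point): On the hinge pin's axis at the level of the arm's top face; in the panel's frame at x -19, y +30, z +200 mm. The frame turns with the hook: x along the arm to its free end, z up. The arm is a plain steel bar 12 mm wide (y -6 to +6 mm), 20 mm tall (z -20 to 0 mm), 140 mm long from the pin; folded, 8 mm of free space lie between it and the panel's face.
- hook_seat (a point): Bottom of the V notch in the arm's top face, 90 mm from the pin along the arm, 8 mm below the top face; the notch is 28 mm wide along the arm, its flanks sloping at 30 degrees. Axes as hook_hinge. A seated handle bar has its centre line 9 mm above this point. The pin has a rubber bush: 12 N downward lowers the hook by about 0.5 mm.
- hook_post (a point): Middle of the top of the upright round post (10 mm across, 24 mm tall above the arm's top face) on the arm's free end, 133 mm from the pin. Axes as hook_hinge.
- pail: Small loose open steel pail, 88 mm across the rim, 80 mm across the foot, 58 mm tall, with a rigid rectangular loop handle of 10 x 10 mm square steel bar standing up over it in the pail's y-z plane. Uprights at y -50 and +50 mm (90 mm clear between them), level top bar along the pail's y. Origin in the middle of the underside, z up. Mass about 0.14 to 0.24 kg. It starts upright on the bench.
- pail_bar (a point): Middle of the handle's top bar, on its centre line, 138 mm above the pail's underside and 80 mm above its rim; axes as the pail (y along the bar). A round sleeve (16 mm across, 24 mm long) on the middle of the bar is what lies in the notch; beside it the bar is 10 mm square. Clear height in the loop, rim to sleeve: 72 mm.
- jar: Bystander: clear jar with a black cap, 84 mm across, 95 mm tall. Origin in the middle of its underside. Leave it alone.
- cup: Bystander: plain aluminium cup without a handle, 72 mm across, 75 mm tall. Origin in the middle of its underside. Leave it alone.
- glass_tile: Bystander: flat glass tile, 120 x 160 x 6 mm, lying beyond the work. Origin in the middle of its underside. Leave it alone.
There are look-alikes about, which are no part of the job. Of the things like the pail, leave any that is yellow; of the rest the larger one is meant.

How it is judged:
By the outcome, as a careful person would: the job done as asked, in the order asked, and still so for the second after the job is handed in, with the robot touching nothing.
It also fails if it takes over 72 s, if anything falls off the work surface, if the arm or the gripper's body presses on something with over 40 N, if the wrist force passes 120 N, or if a joint passes its speed limit or range.

## Robot

A 6-joint arm with a two-finger parallel gripper is mounted at the origin on the work surface. World frame = base frame: x ahead of the robot, y to its left, z up, the work surface at z = 0. Lengths are in mm, angles in rad, forces in N, time in s.
With the tool pointing down it reaches from about 275 to 1000 mm from the base axis. Payload 8.4 kg.
Tool frame: the origin (TCP) lies midway between the tips of the shut fingers; the grasp point (between the pads) lies 19 mm behind it; z points along the fingers, y is the line along which they close (so a half turn about z gives the same grasp; the last joint's range is limited). The gripper opens to 85 mm and grips with 20 to 120 N. Pads are 22 mm wide; open, the fingers measure 114 mm over their backs; the gripper's body (76 mm by 85 mm) begins 54 mm behind the grasp point. The pads swing forward as they close: fully open they stand 13 mm farther back than shut.
Start: joints at [-1.161, 0.353, 1.633, -0, 1.155, -0.002], TCP at [250.161, -572.754, 231.281] pointing down, gripper open.
Joint ranges: [-2.63, 2.63], [-0.92, 2.1], [0.06, 2.66], [-1.3, 4.44], [0, 2.69], [-3.02, 3.02]. Speed limits (rad/s): [2.22, 2.22, 2.79, 3.14, 3.14, 3.14].

## Interface

Orientations are given as [roll, pitch, yaw] about the fixed x, y, z axes, in that order (R = Rz(yaw) Ry(pitch) Rx(roll)).
In Python, from rig import telemetry, optics, r gives the robot as it stands.
- The arm moves only by the tool play_rows, never from a script. Its arguments are lists of equal length, an entry for each row: "dp": the shift along the tool's x, y, z in units of 40 mm (1.0 is 40 mm), a list of three; "rot": the turn, a rotation vector about the tool's x, y, z in units of 6 degrees (1.0 is 6 degrees), a list of three. In form: {"dp": [[tx, ty, tz], ...], "rot": [[ax, ay, az], ...]}. A call has 1 to 5 rows; each row is the pose to reach, as a shift and turn from the pose commanded when the call began, along the tool's axes at that moment; what a row does not reach only later rows make up. A row lasts 1/12 s, in which the tool goes at most 41.7 mm and 7.16 degrees, less where a joint would pass 70% of its speed; a pose out of reach is approached as far as the arm can. A call with a gripper value outside its range is refused whole. "fingers" is the opening, from 0 (shut) to 1 (fully open), set as the call begins (left out, the last holds). The fingers move at their own pace and stop on an object; "grip_force" is the grip in N (left out, the last holds). Time passes only in rows, so rows that repeat a pose let the fingers close. It gives the time, the measured TCP pose, the force, the opening and the grip force at its end, in the units of the state.
- telemetry.sense(): the state, without advancing time (a new reading comes with each control period).
- optics.grab_frame(name): name is "scene" or "side" or "wrist"; returns a dict with "color" (400x640x3 uint8, red, green, blue), "mtx" (3x3 intrinsics, pixels), "R" (3x3) and "t" (3): a world point X has camera coordinates R X + t; the wrist camera has in their place "mount" (4x4, takes a point from camera to tool coordinates, whose origin is the TCP and whose axes are the flange's). Camera axes: x right, y down, z forward; pixel columns grow to the right and rows downward; lengths in mm; the calibration is good to about 2 mm. The wrist camera is an equidistant fisheye: a pixel r from the principal point sees the ray r / f radians off the axis. A picture is of the moment at which its call begins: read the wrist's pose just before it. There is no depth.
- r.sign_off(): hands the job in; it is judged then, once.
The state is a dict: "clock": time; "qpos": joint angles; "qvel": joint speeds; "joint_efforts": joint torques, N m; "eef_pos": TCP position; "tcp_rot": TCP orientation; "contact_force": force on the tool from outside, world axes, zero at the start; "wrist_torque": the same for the moment, N m; "opening": opening from 0.0 (shut) to 1.0 (fully open); "grasp_force": force on a finger pad.
Only numpy, scipy, OpenCV 4.12 (cv2) and the standard library are available. Lean on these libraries where they do the work, as an engineer would, in place of code of your own. Each camera call takes 0.05 s, during which the arm holds its last target. There are 200 camera calls.

## Working session

There is one attempt and no reset: what is moved stays moved. The work goes in short steps, Python scripts to look and compute and a tool call to move; the robot and the scene stay as the last step left them, time stands still between calls to the robot, and variables do not carry over. Pictures are saved under pics/ and viewed, at most 10 in all, crops included, and the job is handed in when it is done.

Besides the shell and the picture viewer there is one more tool, called after "Emit:" in YAML: its name, and indented under it one key for each argument. play_rows: Moves the arm, as the interface text tells. Its arguments: {"type":"object","properties":{"dp":{"type":"array"},"rot":{"type":"array"},"fingers":{"type":"number"},"grip_force":{"type":"number"}},"required":["dp","rot"]}

```bash
ls; mkdir -p pics; python3 - <<'E'
from rig import telemetry, optics, r
import cv2,numpy as np
s=telemetry.sense();print(s)
for n in("scene","side"):
    f=optics.grab_frame(n);cv2.imwrite(f"pics/{n}0.png",f["color"][:,:,::-1]);np.savez(f"{n}.npz",**{k:f[k] for k in("mtx","R","t","color")})
    print(n,f["mtx"],f["R"],f["t"])
E
```

```text
pics
{'clock': 0.0, 'qpos': array([-1.16140767e+00,  3.53683222e-01,  1.63414408e+00, -2.25160882e-05,
        1.15518495e+00, -2.40598953e-03]), 'qvel': array([ 5.85389563e-04, -4.56705751e-04, -8.81542991e-04, -2.42559879e-04,
        8.67642238e-04,  8.16032710e-06]), 'joint_efforts': array([ 1.76167785e-03, -6.05240679e+01, -3.42063868e+01, -9.36107085e-05,
        9.11832409e-03, -5.64731715e-05]), 'eef_pos': array([ 249.95847476, -572.31720674,  230.5355175 ]), 'tcp_rot': array([-3.14017301e+00,  1.71707622e-05,  4.11803764e-01]), 'contact_force': array([-0.18592315,  0.3633531 , -0.27142128]), 'wrist_torque': array([ 0.0603717 , -0.00720482,  0.00646423]), 'grasp_force': 0.0, 'opening': 0.999245065825275}
scene [[402.22510456   0.         313.21227323]
 [  0.         402.22510456 210.0762357 ]
 [  0.           0.           1.        ]] [[ 0.80070789  0.59896758  0.01023333]
 [ 0.49731114 -0.65509429 -0.56879971]
 [-0.33398879  0.46053156 -0.82241241]] [-415.20606198 -267.18999079 1275.62159264]
side [[423.64362509   0.         319.63537764]
 [  0.         423.64362509 201.17464929]
 [  0.           0.           1.        ]] [[-0.90422195 -0.42671303  0.0172817 ]
 [-0.32662902  0.66493662 -0.67169395]
 [ 0.27512933 -0.61300512 -0.74062715]] [471.01131568 358.69659292 817.93213366]
```

View pics/scene0.png

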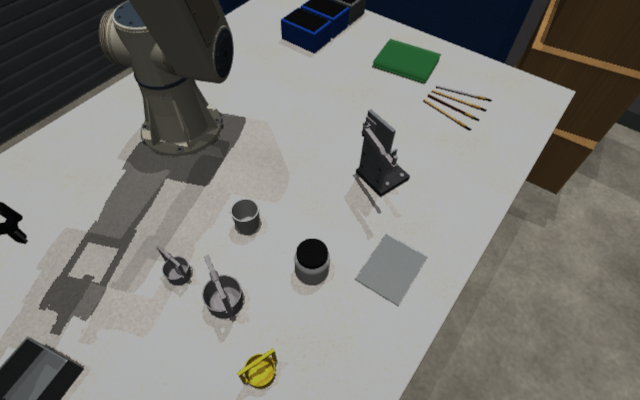

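View pics/side0.png

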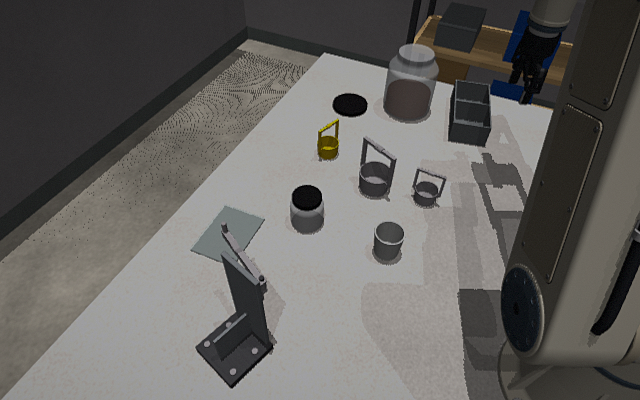

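Candidates in the scene view are the small grey pail (177,270), the larger grey pail (222,297) and the yellow pail (260,370). The larger grey one is meant. In the side view these are (426,190), (376,175) and (328,145). The panel with the hook is at (380,160) in scene and (245,290) in side. I'll check this in one close crop sheet.

```bash
python3 - <<'E'
import cv2,numpy as np
a=np.load("scene.npz")["color"][:,:,::-1];b=np.load("side.npz")["color"][:,:,::-1]
def c(im,x,y):return cv2.resize(im[y:y+75,x:x+100],None,fx=4,fy=4,interpolation=cv2.INTER_CUBIC)
def c2(im,x,y):
    o=cv2.resize(im[y:y+100,x:x+133],(400,300),interpolation=cv2.INTER_CUBIC);return o
cv2.imwrite("pics/crop.png",np.vstack([np.hstack([c(a,170,250),c(b,335,130)]),np.hstack([c2(a,330,100),c2(b,185,210)])]))
E
```

```text
(no output)
```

View pics/crop.png

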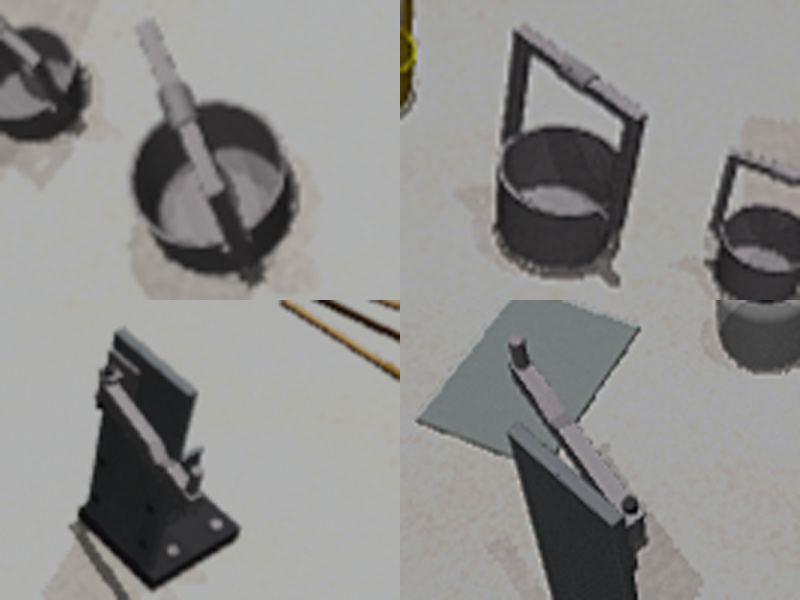

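```bash
cat > fit.py <<'E'
import cv2,numpy as np
from scipy.optimize import least_squares
C={n:{k:v for k,v in np.load(n+".npz").items()} for n in("scene","side")}
def proj(n,X):
    c=C[n];p=c["R"]@np.asarray(X,float)+c["t"];q=c["mtx"]@p;return q[:2]/q[2]
def tf(p,yaw,X):
    c,s=np.cos(yaw),np.sin(yaw);return np.array([p[0]+c*X[0]-s*X[1],p[1]+s*X[0]+c*X[1],p[2]+X[2]])
def A(u,v):return np.array([170+u/4,250+v/4])
def B(u,v):return np.array([335+(u-400)/4,130+v/4])
def D(u,v):return np.array([330+u*.3325,100+(v-300)/3])
def E(u,v):return np.array([185+(u-400)*.3325,210+(v-300)/3])
if __name__=="__main__":
    # pail
    pl=[("scene",[0,-0,138],A(177,103)),("side",[0,0,138],B(580,72)),("scene",[0,55,143],A(148,22)),("side",[0,55,143],B(520,30)),("side",[0,-55,143],B(643,118)),("scene",[0,-55,143],A(215,185))]
    for y0 in(-2.5,-1,.5,2):
        f=lambda v:np.concatenate([proj(n,tf([v[0],v[1],0],v[2],X))-q for n,X,q in pl])
        o=least_squares(f,[500,-400,y0]);print("pail",o.x.round(3),o.cost.round(2),o.fun.round(1))
    def hk(v,X):return tf(tf([v[0],v[1],v[3]],v[2],[-19,30,200]),v[2]-np.pi/2-v[4],X)
    def pn(v,X):return tf([v[0],v[1],v[3]],v[2],X)
    P=[("scene",pn,[0,45,233],D(119,333)),("scene",pn,[0,-45,233],D(192,389)),("side",pn,[0,-45,233],E(517,428)),("side",pn,[0,45,233],E(621,518)),
       ("scene",hk,[133,0,24],D(193,452)),("side",hk,[133,0,24],E(516,342))]
    for y0 in(-2,-1,0,1,2,3):
        f=lambda v:np.concatenate([proj(n,g(v,X))-q for n,g,X,q in P])
        o=least_squares(f,[700,-100,y0,8,.1],x_scale=[10,10,.1,5,.1]);v=o.x
        print("panel",v.round(3),o.cost.round(2),o.fun.round(1),"hinge",hk(v,[0,0,0]).round(1),"tip",hk(v,[140,0,0]).round(1))
    for n in C: print(n,-C[n]["R"].T@C[n]["t"])
    # bystanders/small pail rough ground points
    for n,px in(("scene",(246,217)),("scene",(312,262)),("scene",(177,275)),("scene",(260,372)),("scene",(392,268))):
        c=C[n];d=c["R"].T@np.linalg.inv(c["mtx"])@[*px,1];o=-c["R"].T@c["t"];print(px,(o+d*(20-o[2])/d[2]).round())
E
python3 fit.py
```

```text
pail [ 5.19570e+02 -3.41844e+02  5.16000e-01] 1265.06 [  1.    0.5  -1.1   1.2  14.5  -3.7  18.   25.1 -20.2 -25.7 -16.3   4.1]
pail [ 5.19570e+02 -3.41844e+02  5.16000e-01] 1265.06 [  1.    0.5  -1.1   1.2  14.5  -3.7  18.   25.1 -20.2 -25.7 -16.3   4.1]
pail [ 5.19570e+02 -3.41845e+02  5.17000e-01] 1265.06 [  1.    0.5  -1.1   1.2  14.5  -3.7  18.   25.1 -20.2 -25.7 -16.3   4.1]
pail [ 5.19570e+02 -3.41844e+02  5.17000e-01] 1265.06 [  1.    0.5  -1.1   1.2  14.5  -3.7  18.   25.1 -20.2 -25.7 -16.3   4.1]
panel [ 5.93133e+02  1.62765e+02 -5.02700e+00  1.05350e+01  1.70000e-01] 15.23 [-1.  -3.4 -0.5 -0.3 -0.2 -0.8  0.3  1.2  1.3  3.7 -0.2 -0.2] hinge [558.7 154.  210.5] tip [682.6  88.7 210.5]
panel [5.93133e+02 1.62765e+02 1.25600e+00 1.05350e+01 1.70000e-01] 15.23 [-1.  -3.4 -0.5 -0.3 -0.2 -0.8  0.3  1.2  1.3  3.7 -0.2 -0.2] hinge [558.7 154.  210.5] tip [682.6  88.7 210.5]
panel [5.93133e+02 1.62765e+02 1.25600e+00 1.05350e+01 1.70000e-01] 15.23 [-1.  -3.4 -0.5 -0.3 -0.2 -0.8  0.3  1.2  1.3  3.7 -0.2 -0.2] hinge [558.7 154.  210.5] tip [682.6  88.7 210.5]
panel [5.93133e+02 1.62765e+02 1.25600e+00 1.05350e+01 1.70000e-01] 15.23 [-1.  -3.4 -0.5 -0.3 -0.2 -0.8  0.3  1.2  1.3  3.7 -0.2 -0.2] hinge [558.7 154.  210.5] tip [682.6  88.7 210.5]
panel [5.93133e+02 1.62765e+02 1.25600e+00 1.05350e+01 1.70000e-01] 15.23 [-1.  -3.4 -0.5 -0.3 -0.2 -0.8  0.3  1.2  1.3  3.7 -0.2 -0.2] hinge [558.7 154.  210.5] tip [682.6  88.7 210.5]
panel [5.93133e+02 1.62765e+02 1.25600e+00 1.05350e+01 1.70000e-01] 15.23 [-1.  -3.4 -0.5 -0.3 -0.2 -0.8  0.3  1.2  1.3  3.7 -0.2 -0.2] hinge [558.7 154.  210.5] tip [682.6  88.7 210.5]
scene [ 891.37863516 -513.80366986  901.35838062]
side [318.02237082 463.87274927 838.57720258]
(246, 217) [ 406. -145.   20.]
(312, 262) [ 624. -146.   20.]
(177, 275) [ 387. -368.   20.]
(260, 372) [ 691. -415.   20.]
(392, 268) [788. -42.  20.]
```

```bash
sed -i 's/\[0,55,143\],B(520,30)/[0,-55,143],B(520,30)/; s/\[0,-55,143\],B(643,118)/[0,55,143],B(643,118)/' fit.py; python3 fit.py | grep pail; python3 - <<'E'
from rig import optics
f=optics.grab_frame("wrist");print(f["mtx"],f["mount"])
E
```

```text
pail [ 518.362 -341.989   -5.16 ] 4.7 [ 0.5  0.2 -0.6  1.3 -1.5 -1.6 -0.4 -0.7 -0.3 -0.1 -0.1  1.1]
pail [ 518.362 -341.989    1.123] 4.7 [ 0.5  0.2 -0.6  1.3 -1.5 -1.6 -0.4 -0.7 -0.3 -0.1 -0.1  1.1]
pail [ 518.362 -341.989    1.123] 4.7 [ 0.5  0.2 -0.6  1.3 -1.5 -1.6 -0.4 -0.7 -0.3 -0.1 -0.1  1.1]
pail [ 518.362 -341.989    1.123] 4.7 [ 0.5  0.2 -0.6  1.3 -1.5 -1.6 -0.4 -0.7 -0.3 -0.1 -0.1  1.1]
[[309.70691629   0.         318.95128459]
 [  0.         309.70691629 201.86890979]
 [  0.           0.           1.        ]] [[-3.05180168e-04 -9.58766361e-01 -2.84195306e-01  7.22929309e+01]
 [ 9.99999918e-01 -3.68609885e-04  1.69709402e-04 -6.33098433e-01]
 [-2.67468865e-04 -2.84195231e-01  9.58766395e-01 -1.42097116e+02]
 [ 0.00000000e+00  0.00000000e+00  0.00000000e+00  1.00000000e+00]]
```

```bash
cat > h.py <<'E'
import numpy as np
from rig import telemetry,optics
from scipy.spatial.transform import Rotation as Ro
def pose():
    s=telemetry.sense();return np.array(s["eef_pos"]),Ro.from_euler("xyz",s["tcp_rot"]),s
def down(yaw):return Ro.from_euler("xyz",[np.pi,0,yaw])
def delta(p,yaw,frm=None):
    q,R,s=pose() if frm is None else (np.array(frm[0]),down(frm[1]),None)
    d=R.inv().apply(np.array(p,float)-q)/40
    rv=(R.inv()*down(yaw)).as_rotvec(degrees=True)/6
    return d.round(3).tolist(),rv.round(2).tolist()
def wproj(X,f,p,R):
    M=f["mount"];Xt=R.inv().apply(np.array(X)-p);Xc=M[:3,:3].T@(Xt-M[:3,3])
    th=np.arctan2(np.hypot(Xc[0],Xc[1]),Xc[2]);d=Xc[:2]/np.hypot(*Xc[:2]);K=f["mtx"]
    return np.array([K[0,2],K[1,2]])+K[0,0]*th*d
E
python3 -c "
from h import *
print(delta([680,140,360],2.656))"
```

```text
([16.98, -12.022, -3.219], [-0.01, -0.01, -21.43])
```

Emit:
play_rows:
  dp:
    - [17,-12,-3.2]
    - [17,-12,-3.2]
    - [17,-12,-3.2]
    - [17,-12,-3.2]
    - [17,-12,-3.2]
  rot:
    - [0,0,-21.4]
    - [0,0,-21.4]
    - [0,0,-21.4]
    - [0,0,-21.4]
    - [0,0,-21.4]
  fingers: 0

```text
clock: 0.57
eef_pos: [357.2, -394.8, 263.0]
tcp_rot: [-3.141, -0.0, 1.042]
contact_force: [0.6, -1.0, -0.3]
opening: 0.299
grasp_force: 0.0
```

```bash
python3 -c "
from h import *
print(pose()[0],delta([680,140,360],2.656))"
```

```text
[ 357.18522669 -394.82146576  262.99245258] ([15.616, 0.228, -2.422], [-0.0, -0.0, -15.41])
```

Emit:
play_rows:
  dp:
    - [15.6,0.2,-2.4]
    - [15.6,0.2,-2.4]
    - [15.6,0.2,-2.4]
    - [15.6,0.2,-2.4]
    - [15.6,0.2,-2.4]
  rot:
    - [0,0,-15.4]
    - [0,0,-15.4]
    - [0,0,-15.4]
    - [0,0,-15.4]
    - [0,0,-15.4]

```text
clock: 0.98
eef_pos: [464.4, -218.8, 295.0]
tcp_rot: [3.142, 0.0, 1.668]
contact_force: [0.5, -0.8, -0.1]
opening: -0.003
grasp_force: 0.0
```

```bash
python3 -c "
from h import *
print(pose()[0],delta([680,140,360],2.656))"
```

```text
[ 464.37146691 -218.78046429  294.95337204] ([8.404, 6.235, -1.626], [0.0, 0.0, -9.44])
```

Emit:
play_rows:
  dp:
    - [8.4,6.2,-1.6]
    - [8.4,6.2,-1.6]
    - [8.4,6.2,-1.6]
    - [8.4,6.2,-1.6]
    - [8.4,6.2,-1.6]
  rot:
    - [0,0,-9.4]
    - [0,0,-9.4]
    - [0,0,-9.4]
    - [0,0,-9.4]
    - [0,0,-9.4]

```text
clock: 1.4
eef_pos: [571.1, -42.6, 326.4]
tcp_rot: [-3.141, 0.0, 2.293]
contact_force: [0.8, -1.8, -0.0]
opening: -0.003
grasp_force: 0.0
```

```bash
python3 -c "
from h import *
print(pose()[0],delta([680,140,360],2.656))"
```

```text
[571.12771166 -42.56060971 326.44331728] ([1.625, 5.059, -0.84], [-0.0, 0.0, -3.46])
```

Emit:
play_rows:
  dp:
    - [1.6,5.05,-0.84]
    - [1.6,5.05,-0.84]
    - [1.6,5.05,-0.84]
    - [1.6,5.05,-0.84]
    - [1.6,5.05,-0.84]
  rot:
    - [0,0,-3.46]
    - [0,0,-3.46]
    - [0,0,-3.46]
    - [0,0,-3.46]
    - [0,0,-3.46]

```text
clock: 1.82
eef_pos: [678.3, 133.0, 358.8]
tcp_rot: [-3.141, -0.0, 2.65]
contact_force: [1.8, -1.0, 0.5]
opening: -0.0
grasp_force: 0.0
```

```bash
python3 - <<'E'
from h import *
import cv2,pickle
p,R,s=pose()
print(p,s["tcp_rot"],np.abs(s["qvel"]).max())
f=optics.grab_frame("wrist");pickle.dump((f,p,R),open("w1.pkl","wb"))
cv2.imwrite("pics/w1.png",cv2.resize(f["color"][:,:,::-1],(800,500),interpolation=cv2.INTER_CUBIC))
E
```

```text
[678.34120347 133.01720662 358.81919512] [-3.14128754e+00 -2.73318562e-04  2.65003573e+00] 0.9047234384378702
```

View pics/w1.png

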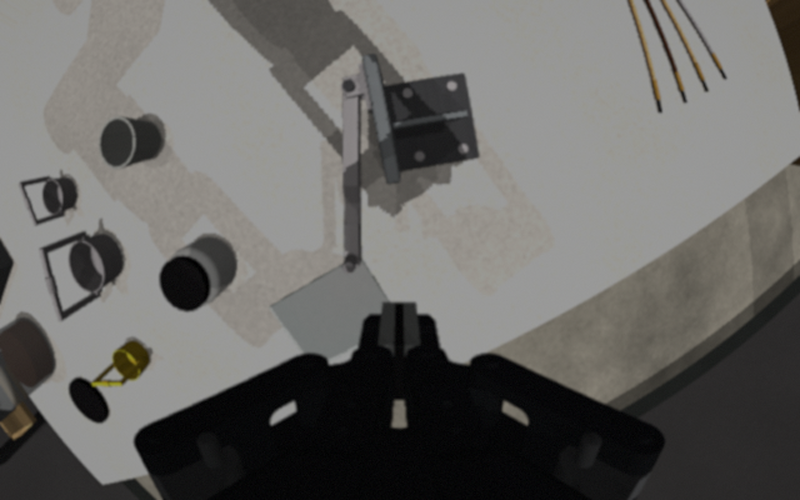

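The wrist view (in the enlarged picture) shows the hook's pin at (349,86), the post at (350,263), and the panel's top from (369,57) to (391,183). The fingertips are at (400,308). I'll combine this with the earlier views.

```bash
cat > fit2.py <<'E'
from fit import *; from h import *; import pickle
f,p,R=pickle.load(open("w1.pkl","rb"))
def hk(v,X):return tf(tf([v[0],v[1],v[3]],v[2],[-19,30,200]),v[2]-np.pi/2-v[4],X)
def pn(v,X):return tf([v[0],v[1],v[3]],v[2],X)
P=[("scene",pn,[0,45,233],D(119,333)),("scene",pn,[0,-45,233],D(192,389)),("side",pn,[0,-45,233],E(517,428)),("side",pn,[0,45,233],E(621,518)),
 ("scene",hk,[133,0,24],D(193,452)),("side",hk,[133,0,24],E(516,342))]
W=[(hk,[0,0,4],(349,86)),(hk,[133,0,24],(350,264)),(pn,[0,45,233],(370,57)),(pn,[0,-45,233],(391,183)),(pn,[105,45,8],(465,73)),(pn,[105,-45,8],(479,155))]
def res(v,ws=1,ww=1):
    a=[ws*(proj(n,g(v,X))-q) for n,g,X,q in P];b=[ww*(wproj(g(v,X),f,p,R)-np.array(q)/1.25) for g,X,q in W];return np.concatenate(a+b)
if __name__=="__main__":
  for ws,ww in((1,1),(.05,1)):
    o=least_squares(res,[593,163,1.256,10,.17],x_scale=[10,10,.1,5,.1],args=(ws,ww),loss="soft_l1");v=o.x
    print(v.round(3),res(v).round(1),"hinge",hk(v,[0,0,0]).round(1),"post",hk(v,[133,0,24]).round(1))
  v5=v.copy();v5[4]=1.571;print("seat open",hk(v5,[90,0,-8]))
E
python3 fit2.py
```

```text
[5.94477e+02 1.63853e+02 1.24700e+00 7.73300e+00 1.68000e-01] [-0.4 -2.5 -0.1  0.6 -0.8  0.2 -0.8  2.5  1.5  4.6 -0.5  0.9  0.1 -0.2
 -0.6  2.3 -1.6 -2.9 -0.   0.2  0.9  6.7 -1.4 -2.9] hinge [560.  155.4 207.7] post [677.2  92.6 231.7]
[5.94744e+02 1.63870e+02 1.24300e+00 2.14400e+00 1.67000e-01] [-0.5 -0.7 -0.5  2.4 -0.3  2.  -0.7  4.3  1.1  6.3 -0.   2.7  1.2  0.8
 -0.   0.5 -0.6 -1.3  0.1 -0.2  0.5  7.6 -2.1 -2.6] hinge [560.2 155.5 202.1] post [677.3  92.4 226.1]
seat open [531.23132534  70.33789385 194.1443839 ]
```

```bash
cat >> h.py <<'E'
H=np.array([560.0,155.4]);PY=1.247
def arm(th,along,off,z):
    a=PY-np.pi/2-th;u=np.array([np.cos(a),np.sin(a)]);n=np.array([-u[1],u[0]])
    return [*(H+along*u+off*n),z],a+np.pi
E
python3 -c "
from h import *
print(pose()[0])
a=arm(.168,112,40,300);print(a,delta(*a))
a=arm(.168,112,40,190);print(a,delta(*a))"
```

```text
[681.49910377 139.42445819 359.32163003]
([np.float64(677.6148396602705), np.float64(137.7719118538379), 300], 2.6497963267948967) ([0.067, -0.089, 1.483], [0.05, 0.0, 0.02])
([np.float64(677.6148396602705), np.float64(137.7719118538379), 190], 2.6497963267948967) ([0.068, -0.103, 4.233], [0.05, 0.0, 0.02])
```

Emit:
play_rows:
  dp:
    - [0.07,-0.1,1]
    - [0.07,-0.1,2]
    - [0.07,-0.1,3]
    - [0.07,-0.1,3.8]
    - [0.07,-0.1,4.22]
  rot:
    - [0,0,0]
    - [0,0,0]
    - [0,0,0]
    - [0,0,0]
    - [0,0,0]

```text
clock: 2.28
eef_pos: [670.8, 128.4, 184.8]
tcp_rot: [-3.138, -0.005, 2.649]
contact_force: [0.2, 0.2, -0.0]
opening: 0.001
grasp_force: 0.0
```

```bash
python3 - <<'E'
from h import *
s=pose()[2];print(s["contact_force"])
for o in(25,16):
    a=arm(.168,112,o,190);print(a,delta(*a))
E
```

```text
[ 0.23241157  0.23275662 -0.01045867]
([np.float64(670.5316883677285), np.float64(124.54962128953096), 190], 2.6497963267948967) ([-0.04, -0.088, -0.129], [-0.04, -0.05, -0.0])
([np.float64(666.2817975922032), np.float64(116.61624695094682), 190], 2.6497963267948967) ([-0.04, -0.313, -0.129], [-0.04, -0.05, -0.0])
```

Emit:
play_rows:
  dp:
    - [0,0,-0.1]
    - [0,-0.1,-0.1]
    - [0,-0.2,-0.1]
    - [0,-0.25,-0.1]
    - [0,-0.3,-0.1]
  rot:
    - [0,0,0]
    - [0,0,0]
    - [0,0,0]
    - [0,0,0]
    - [0,0,0]

```text
clock: 2.7
eef_pos: [668.5, 118.0, 196.1]
tcp_rot: [3.14, 0.002, 2.649]
contact_force: [0.6, 0.6, 0.2]
opening: 0.001
grasp_force: 0.4
```

```bash
python3 - <<'E'
from h import *
p,R,s=pose();print(p,s["tcp_rot"],s["contact_force"],R.inv().apply(s["contact_force"]))
d=p[:2]-H;a=PY-np.pi/2-.168;print("along",d@[np.cos(a),np.sin(a)],"off",d@[-np.sin(a),np.cos(a)])
E
```

```text
[668.53944795 117.96312105 196.06313035] [3.13974733e+00 2.36246081e-03 2.64878085e+00] [0.60918859 0.58350766 0.15298846] [-0.26099917  0.80256375 -0.15089155]
along 113.35407973379475 off 18.253335981721765
```

```bash
python3 - <<'E'
import numpy as np
for d in (3,6,8,9,12,15,16,18,20):
    c,s=np.cos(np.radians(d)),np.sin(np.radians(d));print(d,round((113-113*c-16*s)/40,3),round((-16-113*s+16*c)/40,3),round(d/6,2))
E
```

```text
3 -0.017 -0.148 0.5
6 -0.026 -0.297 1.0
8 -0.028 -0.397 1.33
9 -0.028 -0.447 1.5
12 -0.021 -0.596 2.0
15 -0.007 -0.745 2.5
16 -0.001 -0.794 2.67
18 0.015 -0.893 3.0
20 0.034 -0.99 3.33
```

Emit:
play_rows:
  dp:
    - [-0.017,-0.2,0]
    - [-0.026,-0.35,0]
    - [-0.028,-0.5,0]
    - [-0.021,-0.65,0]
    - [-0.007,-0.8,0]
  rot:
    - [0,0,0.5]
    - [0,0,1]
    - [0,0,1.5]
    - [0,0,2]
    - [0,0,2.5]

```text
clock: 3.12
eef_pos: [654.3, 90.2, 195.9]
tcp_rot: [3.137, 0.002, 2.385]
contact_force: [2.1, 2.6, 0.9]
opening: 0.002
grasp_force: 2.0
```

Emit:
play_rows:
  dp:
    - [-0.017,-0.15,0]
    - [-0.026,-0.3,0]
    - [-0.028,-0.45,0]
    - [-0.021,-0.6,0]
    - [-0.007,-0.745,0]
  rot:
    - [0,0,0.5]
    - [0,0,1]
    - [0,0,1.5]
    - [0,0,2]
    - [0,0,2.5]

```text
clock: 3.53
eef_pos: [634.2, 68.1, 195.9]
tcp_rot: [3.137, 0.002, 2.123]
contact_force: [3.4, 1.5, 1.6]
opening: 0.002
grasp_force: 2.0
```

```bash
cat > st.py <<'E'
from h import *
p,R,s=pose();y=s["tcp_rot"][2];th=PY+np.pi/2-y;d=p[:2]-H;a=PY-np.pi/2-th
print(p.round(1),"th",round(th,3),"along",d@[np.cos(a),np.sin(a)],"off",d@[-np.sin(a),np.cos(a)],"F tool",R.inv().apply(s["contact_force"]).round(1))
E
python3 st.py
```

```text
[634.2  68.1 195.9] th 0.695 along 113.27830957131715 off 17.40999223225812 F tool [-0.5  3.7 -1.6]
```

Emit:
play_rows:
  dp:
    - [-0.017,-0.15,0]
    - [-0.026,-0.3,0]
    - [-0.028,-0.45,0]
    - [-0.021,-0.6,0]
    - [-0.007,-0.745,0]
  rot:
    - [0,0,0.5]
    - [0,0,1]
    - [0,0,1.5]
    - [0,0,2]
    - [0,0,2.5]

```text
clock: 3.95
eef_pos: [609.2, 52.0, 195.9]
tcp_rot: [3.136, 0.001, 1.861]
contact_force: [4.2, 0.8, -0.0]
opening: 0.001
grasp_force: 2.0
```

Emit:
play_rows:
  dp:
    - [-0.017,-0.15,0]
    - [-0.026,-0.3,0]
    - [-0.028,-0.45,0]
    - [-0.021,-0.6,0]
    - [-0.007,-0.745,0]
  rot:
    - [0,0,0.5]
    - [0,0,1]
    - [0,0,1.5]
    - [0,0,2]
    - [0,0,2.5]

```text
clock: 4.37
eef_pos: [580.7, 43.0, 195.9]
tcp_rot: [3.136, -0.0, 1.599]
contact_force: [4.0, -0.2, -0.2]
opening: 0.003
grasp_force: 2.0
```

Emit:
play_rows:
  dp:
    - [-0.017,-0.15,0]
    - [-0.026,-0.3,0]
    - [-0.03,-0.4,0]
    - [-0.03,-0.45,0]
    - [-0.028,-0.45,0]
  rot:
    - [0,0,0.5]
    - [0,0,1]
    - [0,0,1.35]
    - [0,0,1.5]
    - [0,0,1.5]

```text
clock: 4.78
eef_pos: [562.1, 41.4, 195.4]
tcp_rot: [3.138, -0.0, 1.445]
contact_force: [3.9, -1.0, 1.4]
opening: 0.002
grasp_force: 1.7
```

```bash
python3 st.py
```

```text
[562.1  41.4 195.4] th 1.373 along 112.86778706446815 off 16.397974285201347 F tool [-0.5  4.  -1.4]
```

Emit:
play_rows:
  dp:
    - [-0.017,-0.12,0]
    - [-0.022,-0.22,0]
    - [-0.025,-0.3,0]
    - [-0.028,-0.35,0]
    - [-0.028,-0.4,0]
  rot:
    - [0,0,0.4]
    - [0,0,0.75]
    - [0,0,1]
    - [0,0,1.2]
    - [0,0,1.33]

```text
clock: 5.2
eef_pos: [545.9, 42.4, 194.7]
tcp_rot: [3.14, -0.001, 1.305]
contact_force: [3.9, -0.9, 2.9]
opening: 0.0
grasp_force: 1.9
```

Emit:
play_rows:
  dp:
    - [0,-0.03,0]
    - [0,-0.06,0]
    - [0,-0.09,0]
  rot:
    - [0,0,0.1]
    - [0,0,0.2]
    - [0,0,0.3]

```text
clock: 5.45
eef_pos: [542.7, 42.9, 194.6]
tcp_rot: [3.139, 0.0, 1.274]
contact_force: [6.6, -5.1, 2.6]
opening: 0.004
grasp_force: 4.1
```

```bash
python3 st.py
```

```text
[542.7  42.9 194.6] th 1.544 along 112.6112555707112 off 16.305682361565157 F tool [-3.   7.8 -2.6]
```

Emit:
play_rows:
  dp:
    - [0,-0.015,0]
    - [0,-0.03,0]
  rot:
    - [0,0,0]
    - [0,0,0]

```text
clock: 5.62
eef_pos: [542.1, 43.1, 194.7]
tcp_rot: [3.138, 0.0, 1.275]
contact_force: [7.7, -4.5, 2.7]
opening: 0.003
grasp_force: 4.7
```

```bash
python3 st.py
```

```text
[542.1  43.1 194.7] th 1.543 along 112.63421180060398 off 15.603363654260733 F tool [-2.   8.6 -2.7]
```

Emit:
play_rows:
  dp:
    - [0,-0.015,0]
    - [0,-0.03,0]
    - [0,-0.03,0]
  rot:
    - [0,0,0]
    - [0,0,0]
    - [0,0,0]

```text
clock: 5.87
eef_pos: [541.5, 43.3, 194.9]
tcp_rot: [3.137, -0.0, 1.275]
contact_force: [9.2, -5.6, 1.4]
opening: -0.001
grasp_force: 5.3
```

```bash
python3 st.py
```

```text
[541.5  43.3 194.9] th 1.543 along 112.60759483957423 off 14.95952273495472 F tool [-2.7 10.4 -1.4]
```

Emit:
play_rows:
  dp:
    - [0,0.2,0]
    - [0,0.7,0]
    - [0,1,-0.7]
    - [0,1,-1.7]
    - [0,1,-2.7]
  rot:
    - [0,0,0]
    - [0,0,0]
    - [0,0,0]
    - [0,0,0]
    - [0,0,0]

```text
clock: 6.28
eef_pos: [576.2, 32.3, 301.3]
tcp_rot: [-3.136, 0.002, 1.274]
contact_force: [1.3, 0.1, -0.2]
opening: -0.002
grasp_force: 0.0
```

Emit:
play_rows:
  dp:
    - [0,0,-0.5]
    - [0,0,-0.5]
    - [0,0,-0.5]
  rot:
    - [0,0,0]
    - [0,0,0]
    - [0,0,0]

```text
clock: 6.53
eef_pos: [577.3, 32.6, 322.4]
tcp_rot: [-3.142, -0.0, 1.274]
contact_force: [-0.0, -0.4, 0.2]
opening: -0.001
grasp_force: 0.0
```

```bash
python3 - <<'E'
from h import *
import cv2,pickle
p,R,s=pose()
print(p,s["tcp_rot"],np.abs(s["qvel"]).max())
f=optics.grab_frame("wrist");pickle.dump((f,p,R),open("w2.pkl","wb"))
g=optics.grab_frame("side");np.savez("side2.npz",**{k:g[k] for k in("mtx","R","t","color")})
a=f["color"][:,:,::-1];b=g["color"][:,:,::-1]
c=cv2.resize(a[0:300,120:520],(800,600),interpolation=cv2.INTER_CUBIC);c[:300,500:]=cv2.resize(b[200:300,160:260],(300,300),interpolation=cv2.INTER_CUBIC)
cv2.imwrite("pics/w2.png",c)
E
```

```text
[577.31231534  32.56246038 322.43315232] [-3.14151462e+00 -4.31377878e-04  1.27438244e+00] 0.04677322784097315
```

View pics/w2.png

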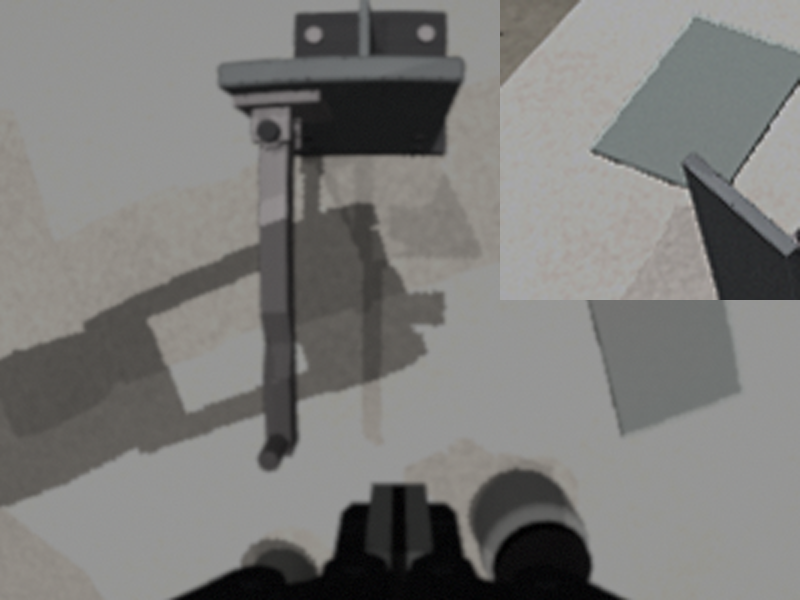

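```bash
cat > fit3.py <<'E'
from fit2 import *
f2,p2,R2=pickle.load(open("w2.pkl","rb"))
W1=W[:4]
W2=[(hk,[0,0,4],(268,131)),(hk,[133,0,24],(270,459)),(pn,[0,45,233],(220,73)),(pn,[0,-45,233],(463,70))]
def res3(v,ws):
    v1=v[:5];v2=np.r_[v[:4],v[5]]
    a=[ws*(proj(n,g(v1,X))-q) for n,g,X,q in P];b=[wproj(g(v1,X),f,p,R)-np.array(q)/1.25 for g,X,q in W1]
    c=[wproj(g(v2,X),f2,p2,R2)-(np.array(q)/2+[120,0]) for g,X,q in W2];return np.concatenate(a+b+c)
for ws in(.7,.05):
    o=least_squares(res3,[593,163,1.256,10,.17,1.57],x_scale=[10,10,.1,5,.1,.1],args=(ws,),loss="soft_l1");v=o.x
    v2=np.r_[v[:4],v[5]];print(v.round(3),res3(v,ws)[12:].round(1))
    print("hinge",hk(v2,[0,0,0]).round(1),"seat",hk(v2,[90,0,-8]).round(1),"arm dir",v2[2]-np.pi/2-v2[4])
    for x,z in((76,0),(90,-8),(104,0)):print(x,((wproj(hk(v2,[x,0,z]),f2,p2,R2)-[120,0])*2).round())
E
python3 fit3.py
```

```text
[5.94698e+02 1.64323e+02 1.24200e+00 7.24300e+00 1.67000e-01 1.54200e+00] [ 0.9 -0.3 -0.3  1.9 -0.6 -2.9  0.3  0.1  0.8  0.2  0.  -0.1 -1.8  0.1
  0.3  1.3]
hinge [560.2 156.  207.2] seat [533.6  70.  199.2] arm dir -1.8705164777314023
76 [274. 312.]
90 [279. 341.]
104 [277. 376.]
[5.94765e+02 1.64415e+02 1.24200e+00 6.30500e+00 1.66000e-01 1.54300e+00] [ 1.2 -0.1 -0.   1.6 -0.4 -2.6  0.5  0.   1.1  0.2  0.  -0.7 -1.4  0.2
  0.2  1.5]
hinge [560.2 156.1 206.3] seat [533.5  70.2 198.3] arm dir -1.8720423023243649
76 [275. 311.]
90 [279. 340.]
104 [277. 375.]
```

```bash
cat >> h.py <<'E'
def pailp(along,z,x=518.4,y=-342,yw=1.123):
    return [x-np.sin(yw)*along,y+np.cos(yw)*along,z],yw+np.pi/2
E
python3 -c "
from h import *
a=pailp(28,300);print(a,delta(*a))"
```

```text
([np.float64(493.1607037610372), np.float64(-329.87655472392936), 300], 2.693796326794897) ([-9.27, 0.66, 0.513], [-0.03, -0.01, -13.55])
```

Emit:
play_rows:
  dp:
    - [-9.27,0.66,0.3]
    - [-9.27,0.66,0.3]
    - [-9.27,0.66,0.3]
    - [-9.27,0.66,0.3]
    - [-9.27,0.66,0.3]
  rot:
    - [0,0,-13.55]
    - [0,0,-13.55]
    - [0,0,-13.55]
    - [0,0,-13.55]
    - [0,0,-13.55]
  fingers: 0.6

```text
clock: 7.05
eef_pos: [533.1, -156.4, 313.6]
tcp_rot: [-3.138, -0.002, 1.858]
contact_force: [1.4, -0.8, 0.7]
opening: 0.596
grasp_force: 0.0
```

```bash
python3 -c "
from h import *
a=pailp(28,300);print(a,delta(*a))"
```

```text
([np.float64(493.1607037610372), np.float64(-329.87655472392936), 300], 2.693796326794897) ([-3.877, -2.186, 0.338], [-0.02, -0.03, -7.98])
```

Emit:
play_rows:
  dp:
    - [-3.88,-2.19,0.34]
    - [-3.88,-2.19,0.34]
    - [-3.88,-2.19,0.34]
    - [-3.88,-2.19,0.34]
    - [-3.88,-2.19,0.34]
  rot:
    - [0,0,-8]
    - [0,0,-8]
    - [0,0,-8]
    - [0,0,-8]
    - [0,0,-8]

```text
clock: 7.47
eef_pos: [491.5, -331.3, 299.6]
tcp_rot: [-3.14, -0.004, 2.447]
contact_force: [0.8, -0.2, -0.4]
opening: 0.597
grasp_force: 0.0
```

```bash
python3 -c "
from h import *
a=pailp(28,260);print(a,delta(*a))"
```

```text
([np.float64(493.1607037610372), np.float64(-329.87655472392936), 260], 2.693796326794897) ([-0.014, 0.055, 0.99], [-0.01, -0.04, -2.35])
```

Emit:
play_rows:
  dp:
    - [0,0,0.4]
    - [0,0,0.8]
    - [0,0,1]
    - [0,0,1]
    - [0,0,1]
  rot:
    - [0,0,-1]
    - [0,0,-2]
    - [0,0,-2.35]
    - [0,0,-2.35]
    - [0,0,-2.35]

```text
clock: 7.88
eef_pos: [492.8, -328.0, 260.4]
tcp_rot: [3.141, -0.004, 2.687]
contact_force: [0.3, -0.1, 0.7]
opening: 0.601
grasp_force: 0.0
```

```bash
python3 - <<'E'
from h import *
import cv2,pickle
p,R,s=pose()
print(p,s["tcp_rot"],np.abs(s["qvel"]).max())
f=optics.grab_frame("wrist");pickle.dump((f,p,R),open("w3.pkl","wb"))
cv2.imwrite("pics/w3.png",cv2.resize(f["color"][:,:,::-1][60:360,120:520],(800,600),interpolation=cv2.INTER_CUBIC))
E
```

```text
[ 492.8308879  -328.0434156   260.36967229] [ 3.14093289 -0.00384161  2.68718717] 0.028512458483638786
```

View pics/w3.png

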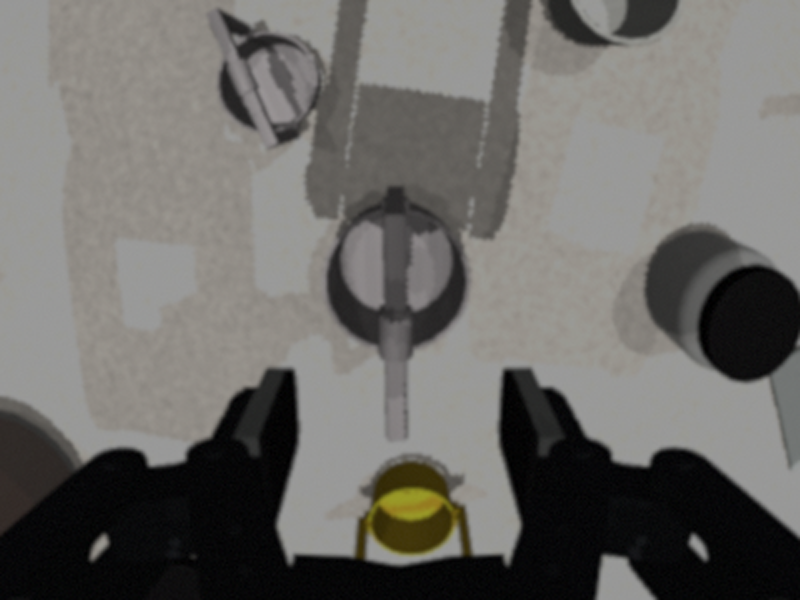

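```bash
python3 - <<'E'
from fit import *; from h import *; import pickle
f,p,R=pickle.load(open("w3.pkl","rb"))
W=[([0,12,146],(396,317)),([0,-12,146],(396,358)),([0,-55,143],(397,439))]
g=lambda v:np.concatenate([wproj(tf([v[0],v[1],0],v[2],X),f,p,R)-(np.array(q)/2+[120,60]) for X,q in W])
o=least_squares(g,[518,-342,1.123],x_scale=[10,10,.1]);print(o.x,o.fun.round(1))
v=o.x
for z in(180,119):
    a=pailp(28,z,*v);print(a,delta(*a))
E
```

```text
[ 517.44132882 -340.52368869    1.12254018] [-0.1 -2.6  0.1  2.  -0.   0.9]
([np.float64(492.2076098448189), np.float64(-328.3886391760769), 180], np.float64(2.6933365072151467)) ([0.021, -0.016, 2.034], [0.0, -0.02, -0.06])
([np.float64(492.2076098448189), np.float64(-328.3886391760769), 119], np.float64(2.6933365072151467)) ([0.018, -0.016, 3.559], [0.0, -0.02, -0.06])
```

Emit:
play_rows:
  dp:
    - [0.01,-0.01,1]
    - [0.02,-0.016,2]
    - [0.02,-0.016,2.8]
    - [0.02,-0.016,3.3]
    - [0.02,-0.016,3.5]
  rot:
    - [0,0,-0.06]
    - [0,0,-0.06]
    - [0,0,-0.06]
    - [0,0,-0.06]
    - [0,0,-0.06]

```text
clock: 8.35
eef_pos: [491.4, -327.7, 119.4]
tcp_rot: [3.141, -0.004, 2.694]
contact_force: [-0.5, -0.3, 0.3]
opening: 0.601
grasp_force: 0.0
```

Emit:
play_rows:
  dp:
    - [0,0,0]
    - [0,0,0]
    - [0,0,0]
    - [0,0,0]
    - [0,0,0]
  rot:
    - [0,0,0]
    - [0,0,0]
    - [0,0,0]
    - [0,0,0]
    - [0,0,0]
  fingers: 0
  grip_force: 50

```text
clock: 8.77
eef_pos: [493.8, -329.8, 124.2]
tcp_rot: [-3.141, 0.003, 2.695]
contact_force: [-1.4, -0.7, 6.1]
opening: 0.104
grasp_force: 50.3
```

Emit:
play_rows:
  dp:
    - [0,0,0]
    - [0,0,0]
    - [0,0,0]
    - [0,0,0]
  rot:
    - [0,0,0]
    - [0,0,0]
    - [0,0,0]
    - [0,0,0]

```text
clock: 9.1
eef_pos: [493.8, -330.0, 124.2]
tcp_rot: [-3.141, 0.003, 2.695]
contact_force: [-1.3, -1.1, 6.7]
opening: 0.107
grasp_force: 50.2
```

Emit:
play_rows:
  dp:
    - [0,0,-0.2]
    - [0,0,-0.5]
    - [0,0,-0.9]
    - [0,0,-1.2]
    - [0,0,-1.2]
  rot:
    - [0,0,0]
    - [0,0,0]
    - [0,0,0]
    - [0,0,0]
    - [0,0,0]

```text
clock: 9.52
eef_pos: [494.3, -329.9, 173.7]
tcp_rot: [-3.141, 0.005, 2.695]
contact_force: [0.3, 0.6, -1.6]
opening: 0.102
grasp_force: 49.2
```

```bash
cat >> h.py <<'E'
HG=np.array([560.2,156.0]);AD=-1.871;SX=26.5
def hang(along,tz,off=0):
    u=np.array([np.cos(AD),np.sin(AD)]);n=np.array([-u[1],u[0]]);q=HG+along*u+(off-SX)*n
    return [*q,tz],AD+1.5*np.pi
E
python3 - <<'E'
from h import *
p,R,s=pose();print(p,s["tcp_rot"],s["contact_force"],s["wrist_torque"])
a=hang(200,240);print(a,delta(*a))
E
```

```text
[ 494.30040317 -329.88446918  173.72936762] [-3.14097445  0.00490756  2.69507595] [ 0.32278402  0.59422931 -1.57764711] [ 0.07621049  0.00618399 -0.01538915]
([np.float64(475.74222319123356), np.float64(-27.21881436282846), 240], 2.8413889803846897) ([3.678, 6.623, -1.679], [-0.01, 0.05, -1.4])
```

Emit:
play_rows:
  dp:
    - [0,0,-0.6]
    - [0.2,0.4,-1.3]
    - [0.6,1.1,-1.68]
    - [1.05,1.9,-1.68]
    - [1.5,2.7,-1.68]
  rot:
    - [0,0,0]
    - [0,0,0]
    - [0,0,-0.4]
    - [0,0,-0.8]
    - [0,0,-1.1]

```text
clock: 9.93
eef_pos: [485.5, -204.9, 238.6]
tcp_rot: [-3.142, 0.002, 2.811]
contact_force: [0.5, 0.1, -2.6]
opening: 0.103
grasp_force: 49.1
```

```bash
python3 -c "
from h import *
a=hang(200,240);print(pose()[0],delta(*a))"
```

```text
[ 485.48210764 -204.86743861  238.55831249] ([1.672, 4.122, -0.04], [-0.0, 0.02, -0.29])
```

Emit:
play_rows:
  dp:
    - [0.35,0.85,0]
    - [0.7,1.7,0]
    - [1.1,2.7,0]
    - [1.45,3.6,0]
    - [1.67,4.12,0]
  rot:
    - [0,0,-0.15]
    - [0,0,-0.29]
    - [0,0,-0.29]
    - [0,0,-0.29]
    - [0,0,-0.29]

```text
clock: 10.35
eef_pos: [474.8, -24.8, 237.4]
tcp_rot: [3.14, -0.0, 2.841]
contact_force: [-0.9, -1.4, -1.6]
opening: 0.1
grasp_force: 49.1
```

Emit:
play_rows:
  dp:
    - [0,0,0]
    - [0,0,0]
  rot:
    - [0,0,0]
    - [0,0,0]

```text
clock: 10.52
eef_pos: [475.5, -26.8, 237.4]
tcp_rot: [-3.142, 0.0, 2.844]
contact_force: [-0.4, -0.2, -1.7]
opening: 0.101
grasp_force: 49.2
```

```bash
python3 - <<'E'
from h import *
import cv2,pickle
p,R,s=pose();print(p,s["tcp_rot"],s["contact_force"])
a=hang(90,240);print(a,delta(*a))
f=optics.grab_frame("wrist");pickle.dump((f,p,R),open("w4.pkl","wb"))
u=np.array([np.cos(AD),np.sin(AD)])
print([wproj([*(HG+k*u),z],f,p,R).round(0) for k,z in((0,211),(133,231),(90,199))], "sleeve",wproj(p+R.apply([-SX,0,-13.8]),f,p,R))
g=optics.grab_frame("side")["color"][150:350,150:417,::-1]
o=np.zeros((500,800,3),np.uint8);o[:,:400]=cv2.resize(f["color"][:,:,::-1][0:300,200:440],(400,500));o[:300,400:]=cv2.resize(g,(400,300),interpolation=cv2.INTER_CUBIC)
cv2.imwrite("pics/w4.png",o)
E
```

```text
[475.46685265 -26.84813032 237.42927913] [-3.14157480e+00  7.85598193e-05  2.84350811e+00] [-0.43771113 -0.23900428 -1.65500566]
([np.float64(508.27084865850424), np.float64(77.86157641114056), 240], 2.8413889803846897) ([-0.015, 2.743, -0.064], [-0.0, 0.0, 0.02])
[array([567., 261.]), array([431., 292.]), array([471., 264.])] sleeve [317.91825301 316.23896297]
```

View pics/w4.png

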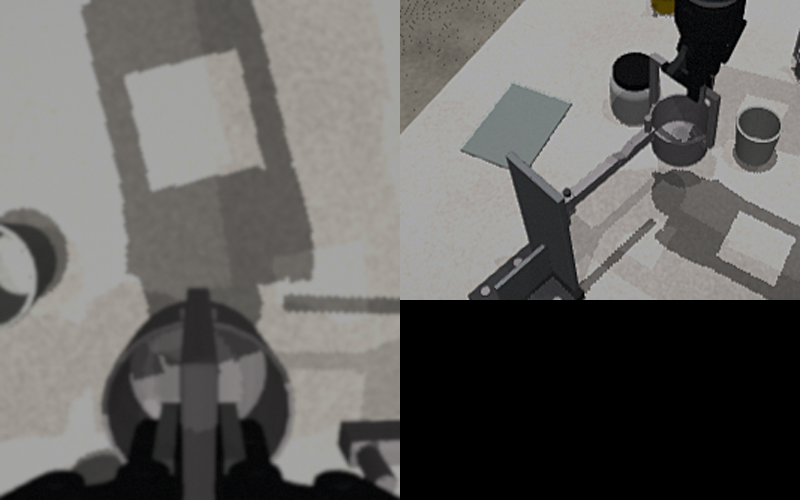

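Emit:
play_rows:
  dp:
    - [0,0.3,-0.06]
    - [0,0.7,-0.06]
    - [0,1.1,-0.06]
    - [0,1.5,-0.06]
    - [-0.01,1.8,-0.06]
  rot:
    - [0,0,0]
    - [0,0,0]
    - [0,0,0]
    - [0,0,0]
    - [0,0,0]

```text
clock: 11.03
eef_pos: [498.1, 41.1, 239.9]
tcp_rot: [3.141, 0.0, 2.839]
contact_force: [-0.1, -0.5, -1.5]
opening: 0.106
grasp_force: 49.2
```

Emit:
play_rows:
  dp:
    - [0,0.25,0]
    - [0,0.5,0]
    - [0,0.75,0]
    - [0,0.9,0]
    - [-0.01,0.94,0]
  rot:
    - [0,0,0]
    - [0,0,0]
    - [0,0,0]
    - [0,0,0]
    - [0,0,0]

```text
clock: 11.45
eef_pos: [509.3, 77.2, 239.8]
tcp_rot: [3.141, 0.0, 2.841]
contact_force: [0.2, -0.8, -1.9]
opening: 0.105
grasp_force: 49.2
```

```bash
python3 - <<'E'
from h import *
import cv2
p,R,s=pose();print(p,s["tcp_rot"],s["contact_force"])
a=hang(90,210);print(a,delta(*a))
f=optics.grab_frame("wrist");g=optics.grab_frame("side");h=optics.grab_frame("scene")
np.savez("side4.npz",**{k:g[k] for k in("mtx","R","t","color")})
u=np.array([np.cos(AD),np.sin(AD)]);b=p+R.apply([-SX,0,-13.8])
def pr(c,X):
    q=c["mtx"]@(c["R"]@np.array(X)+c["t"]);return (q[:2]/q[2]).round(1)
for k,z in((133,231),(90,199)):print(k,"side",pr(g,[*(HG+k*u),z]),"scene",pr(h,[*(HG+k*u),z]))
print("sleeve",pr(g,b),pr(h,b))
o=np.zeros((500,800,3),np.uint8)
def put(im,x,y,X):o[:,X:X+400]=cv2.resize(im["color"][y:y+100,x:x+80,::-1],(400,500),interpolation=cv2.INTER_CUBIC)
x,y=pr(g,b).astype(int)-[40,50];put(g,x,y,0);print("side crop",x,y)
x,y=pr(h,b).astype(int)-[40,50];put(h,x,y,400);print("scene crop",x,y)
cv2.imwrite("pics/w5.png",o)
E
```

```text
[509.27955556  77.20845043 239.77546165] [3.14142593e+00 8.19220955e-07 2.84121104e+00] [ 0.18516279 -0.76781733 -1.94113759]
([np.float64(508.27084865850424), np.float64(77.86157641114056), 210], 2.8413889803846897) ([0.029, 0.008, 0.744], [0.0, 0.0, -0.0])
133 side [315.1 230.1] scene [322.6 141.1]
90 side [298.9 254.4] scene [336.5 143.1]
sleeve [298.  235.7] [338.1 126.6]
side crop 258 185
scene crop 298 76
```

View pics/w5.png

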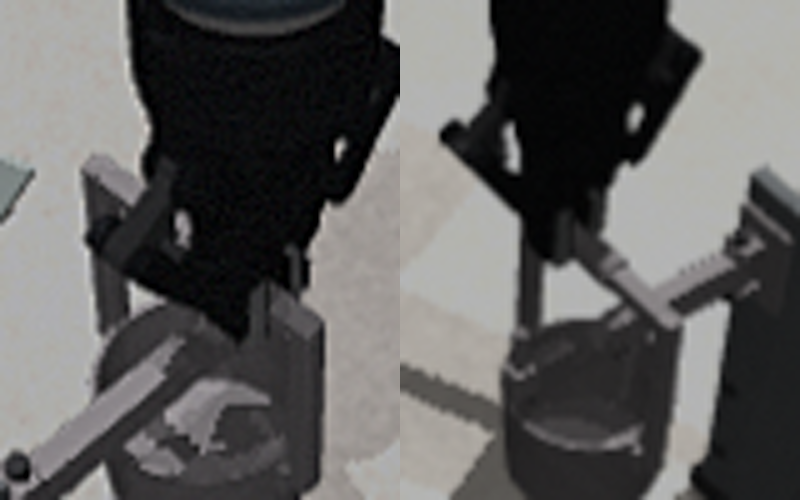

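Emit:
play_rows:
  dp:
    - [0.02,0,0.2]
    - [0.02,0,0.45]
    - [0.02,0,0.65]
    - [0.02,0,0.8]
    - [0.02,0,0.85]
  rot:
    - [0,0,0]
    - [0,0,0]
    - [0,0,0]
    - [0,0,0]
    - [0,0,0]

```text
clock: 12.02
eef_pos: [507.3, 76.3, 204.1]
tcp_rot: [-3.141, -0.002, 2.84]
contact_force: [0.1, 0.8, -2.7]
opening: 0.105
grasp_force: 49.1
```

Emit:
play_rows:
  dp:
    - [0,0,0.05]
    - [0,0,0.1]
    - [0,0,0.1]
  rot:
    - [0,0,0]
    - [0,0,0]
    - [0,0,0]

```text
clock: 12.27
eef_pos: [508.2, 76.6, 201.6]
tcp_rot: [-3.142, -0.0, 2.841]
contact_force: [-0.6, -0.5, -2.3]
opening: 0.105
grasp_force: 49.1
```

Emit:
play_rows:
  dp:
    - [0,0,0.05]
    - [0,0,0.1]
    - [0,0,0.1]
  rot:
    - [0,0,0]
    - [0,0,0]
    - [0,0,0]

```text
clock: 12.52
eef_pos: [508.1, 76.6, 197.6]
tcp_rot: [-3.142, -0.0, 2.841]
contact_force: [0.1, 0.2, -1.9]
opening: 0.098
grasp_force: 49.1
```

Emit:
play_rows:
  dp:
    - [0,0,0.025]
    - [0,0,0.05]
    - [0,0,0.05]
  rot:
    - [0,0,0]
    - [0,0,0]
    - [0,0,0]

```text
clock: 12.77
eef_pos: [508.3, 76.7, 195.9]
tcp_rot: [3.141, 0.0, 2.841]
contact_force: [-0.1, -0.9, 0.2]
opening: 0.101
grasp_force: 49.4
```

Emit:
play_rows:
  dp:
    - [0,0,0.02]
    - [0,0,0.025]
    - [0,0,0.025]
  rot:
    - [0,0,0]
    - [0,0,0]
    - [0,0,0]

```text
clock: 13.02
eef_pos: [508.4, 76.7, 195.1]
tcp_rot: [3.141, 0.001, 2.841]
contact_force: [-0.0, 0.6, 1.3]
opening: 0.104
grasp_force: 49.6
```

```bash
python3 - <<'E'
from h import *
p,R,s=pose();print(p,s["tcp_rot"],"Ftool",R.inv().apply(s["contact_force"]),s["wrist_torque"]);b=p+R.apply([-SX,0,-13.8]);u=np.array([np.cos(AD),np.sin(AD)]);n=np.array([-u[1],u[0]]);print((b[:2]-HG)@u,(b[:2]-HG)@n,b)
E
```

```text
[508.43972636  76.68745859 195.0505057 ] [3.14128879e+00 5.01062705e-04 2.84067117e+00] Ftool [ 0.18208344  0.54406553 -1.28993532] [ 0.07500509  0.04991308 -0.0013392 ]
91.09487757275086 0.5016010266196947 [533.74106616  68.83089341 208.86378149]
```

Emit:
play_rows:
  dp:
    - [0,0,0]
    - [0,0,0]
    - [0,0,0]
  rot:
    - [0,0,0]
    - [0,0,0]
    - [0,0,0]
  grip_force: 20

```text
clock: 13.27
eef_pos: [508.4, 76.7, 195.0]
tcp_rot: [3.141, 0.0, 2.841]
contact_force: [-0.3, 1.4, 1.7]
opening: 0.102
grasp_force: 49.7
```

Emit:
play_rows:
  dp:
    - [0,0,0]
    - [0,0,0]
    - [0,0,0]
    - [0,0,0]
  rot:
    - [0,0,0]
    - [0,0,0]
    - [0,0,0]
    - [0,0,0]
  fingers: 0.5

```text
clock: 13.6
eef_pos: [508.1, 76.6, 194.7]
tcp_rot: [-3.141, -0.0, 2.841]
contact_force: [-0.0, -0.2, 1.0]
opening: 0.498
grasp_force: 0.0
```

```bash
python3 - <<'E'
from h import *
p,R,s=pose();print(p,s["contact_force"],s["opening"])
E
```

```text
[508.08963577  76.56304443 194.67895722] [-0.02375256 -0.20178021  1.03572689] 0.4976459070573138
```

Emit:
play_rows:
  dp:
    - [0,0,-0.2]
    - [0,0,-0.6]
    - [0,0,-1.2]
    - [0,0,-1.8]
    - [0,0,-2]
  rot:
    - [0,0,0]
    - [0,0,0]
    - [0,0,0]
    - [0,0,0]
    - [0,0,0]

```text
clock: 14.02
eef_pos: [509.7, 76.8, 278.6]
tcp_rot: [3.14, 0.004, 2.841]
contact_force: [0.4, 0.4, 0.9]
opening: 0.502
grasp_force: 0.0
```

Emit:
play_rows:
  dp:
    - [0,0,0]
    - [0,0,0]
    - [0,0,0]
  rot:
    - [0,0,0]
    - [0,0,0]
    - [0,0,0]
  fingers: 0

```text
clock: 14.27
eef_pos: [507.5, 76.5, 273.6]
tcp_rot: [-3.141, -0.002, 2.841]
contact_force: [-0.1, 0.0, -0.0]
opening: 0.081
grasp_force: 0.0
```

```bash
python3 - <<'E'
from h import *
import cv2,pickle
p,R,s=pose();print(p,s["tcp_rot"],s["contact_force"],s["opening"])
f=optics.grab_frame("wrist");pickle.dump((f,p,R),open("w6.pkl","wb"));h=optics.grab_frame("scene")
print("tip",wproj(p,f,p,R),"sleeve est",wproj([533.7,69.5,216],f,p,R))
o=np.zeros((500,800,3),np.uint8)
o[:,:400]=cv2.resize(f["color"][100:350,220:420,::-1],(400,500),interpolation=cv2.INTER_CUBIC)
o[:,400:]=cv2.resize(h["color"][90:190,298:378,::-1],(400,500),interpolation=cv2.INTER_CUBIC)
cv2.imwrite("pics/w6.png",o)
E
```

```text
[507.48507919  76.50441892 273.64987689] [-3.14088338e+00 -1.51472556e-03  2.84058683e+00] [-0.14831248  0.02744884 -0.03156579] 0.08143060824586862
tip [317.9314442  258.73998863] sleeve est [319.88082162 256.19571644]
```

View pics/w6.png

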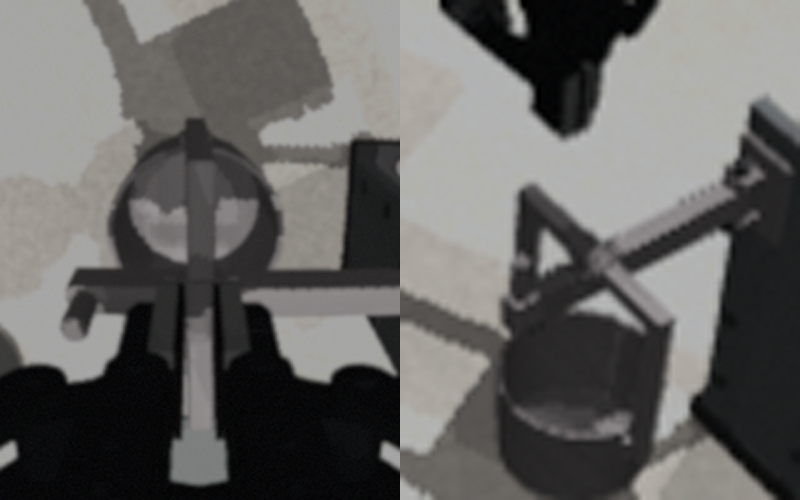

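```bash
python3 - <<'E'
from h import *
print(delta([533.4,69.6,226],2.841))
E
```

```text
([-0.673, 0.029, 1.185], [-0.01, -0.02, -0.0])
```

Emit:
play_rows:
  dp:
    - [-0.3,0.02,0]
    - [-0.6,0.03,0.1]
    - [-0.67,0.03,0.5]
    - [-0.67,0.03,0.9]
    - [-0.67,0.03,1.1]
  rot:
    - [0,0,0]
    - [0,0,0]
    - [0,0,0]
    - [0,0,0]
    - [0,0,0]
  fingers: 0

```text
clock: 14.78
eef_pos: [534.5, 69.3, 228.4]
tcp_rot: [-3.141, -0.002, 2.84]
contact_force: [-0.3, 0.3, -0.3]
opening: -0.007
grasp_force: 0.0
```

Emit:
play_rows:
  dp:
    - [0,0,0.05]
    - [0,0,0.1]
    - [0,0,0.1]
    - [0,0,0.1]
  rot:
    - [0,0,0]
    - [0,0,0]
    - [0,0,0]
    - [0,0,0]

```text
clock: 15.12
eef_pos: [534.6, 69.9, 227.4]
tcp_rot: [3.141, 0.001, 2.841]
contact_force: [-0.4, 0.3, 0.5]
opening: -0.004
grasp_force: 0.0
```

```bash
python3 - <<'E'
from h import *
p,R,s=pose();print(p,s["tcp_rot"],s["contact_force"],s["opening"],delta([533.4,69.6,217],2.841))
E
```

```text
[534.63577907  69.86291734 227.38052611] [3.14120126e+00 8.05158730e-04 2.84069492e+00] [-0.35093072  0.33155921  0.48346022] -0.0035979534313673473 ([0.028, -0.016, 0.259], [0.0, 0.01, -0.0])
```

Emit:
play_rows:
  dp:
    - [0.01,0,0.05]
    - [0.02,0,0.1]
    - [0.02,0,0.15]
    - [0.02,0,0.15]
    - [0.02,0,0.15]
  rot:
    - [0,0,0]
    - [0,0,0]
    - [0,0,0]
    - [0,0,0]
    - [0,0,0]

```text
clock: 15.53
eef_pos: [533.3, 70.0, 220.8]
tcp_rot: [-3.142, -0.0, 2.841]
contact_force: [0.2, 0.2, 0.1]
opening: -0.003
grasp_force: 0.0
```

Emit:
play_rows:
  dp:
    - [0,0,0.025]
    - [0,0,0.05]
    - [0,0,0.05]
  rot:
    - [0,0,0]
    - [0,0,0]
    - [0,0,0]

```text
clock: 15.78
eef_pos: [533.3, 70.0, 218.6]
tcp_rot: [-3.142, -0.0, 2.841]
contact_force: [0.5, -0.0, -0.3]
opening: 0.001
grasp_force: 0.0
```

Emit:
play_rows:
  dp:
    - [0,0,0.025]
    - [0,0,0.05]
    - [0,0,0.05]
  rot:
    - [0,0,0]
    - [0,0,0]
    - [0,0,0]

```text
clock: 16.03
eef_pos: [533.5, 70.0, 216.8]
tcp_rot: [3.142, 0.0, 2.841]
contact_force: [-0.6, -0.8, 1.8]
opening: 0.003
grasp_force: 1.1
```

Emit:
play_rows:
  dp:
    - [0,0,0.02]
    - [0,0,0.04]
    - [0,0,0.04]
  rot:
    - [0,0,0]
    - [0,0,0]
    - [0,0,0]

```text
clock: 16.28
eef_pos: [533.6, 70.0, 215.5]
tcp_rot: [3.141, 0.001, 2.841]
contact_force: [-0.4, 0.1, 5.2]
opening: -0.001
grasp_force: 2.8
```

Emit:
play_rows:
  dp:
    - [0,0,0.02]
    - [0,0,0.04]
    - [0,0,0.04]
  rot:
    - [0,0,0]
    - [0,0,0]
    - [0,0,0]

```text
clock: 16.53
eef_pos: [533.8, 70.0, 214.3]
tcp_rot: [3.141, 0.001, 2.841]
contact_force: [-1.0, -0.3, 8.4]
opening: 0.0
grasp_force: 4.3
```

Emit:
play_rows:
  dp:
    - [0,0,0.01]
    - [0,0,0.02]
    - [0,0,0.02]
    - [0,0,0.02]
    - [0,0,0.02]
  rot:
    - [0,0,0]
    - [0,0,0]
    - [0,0,0]
    - [0,0,0]
    - [0,0,0]

```text
clock: 16.95
eef_pos: [533.9, 70.0, 213.8]
tcp_rot: [3.141, 0.001, 2.841]
contact_force: [-1.7, -0.7, 10.0]
opening: -0.0
grasp_force: 4.9
```

Emit:
play_rows:
  dp:
    - [0,0,0]
    - [0,0,0]
    - [0,0,0]
    - [0,0,0]
    - [0,0,0]
  rot:
    - [0,0,0]
    - [0,0,0]
    - [0,0,0]
    - [0,0,0]
    - [0,0,0]

```text
clock: 17.37
eef_pos: [533.9, 70.0, 213.8]
tcp_rot: [3.141, 0.001, 2.841]
contact_force: [-2.0, -1.3, 10.3]
opening: 0.003
grasp_force: 4.9
```

Emit:
play_rows:
  dp:
    - [0,0,0]
    - [0,0,0]
    - [0,0,0]
    - [0,0,0]
    - [0,0,0]
  rot:
    - [0,0,0]
    - [0,0,0]
    - [0,0,0]
    - [0,0,0]
    - [0,0,0]

```text
clock: 17.78
eef_pos: [533.9, 70.0, 213.8]
tcp_rot: [3.141, 0.001, 2.841]
contact_force: [-1.0, -0.8, 10.3]
opening: 0.001
grasp_force: 4.9
```

Emit:
play_rows:
  dp:
    - [0,0,0]
    - [0,0,0]
    - [0,0,0]
    - [0,0,0]
    - [0,0,0]
  rot:
    - [0,0,0]
    - [0,0,0]
    - [0,0,0]
    - [0,0,0]
    - [0,0,0]

```text
clock: 18.2
eef_pos: [533.9, 70.0, 213.8]
tcp_rot: [3.141, 0.001, 2.841]
contact_force: [-2.0, -1.4, 10.6]
opening: -0.002
grasp_force: 4.9
```

Pressed at about 10.3 N for 1.2 s. Next I lift off slowly and back away.

Emit:
play_rows:
  dp:
    - [0,0,-0.04]
    - [0,0,-0.08]
    - [0,0,-0.12]
    - [0,0,-0.16]
    - [0,0,-0.22]
  rot:
    - [0,0,0]
    - [0,0,0]
    - [0,0,0]
    - [0,0,0]
    - [0,0,0]

```text
clock: 18.62
eef_pos: [533.1, 70.0, 221.3]
tcp_rot: [-3.141, -0.001, 2.841]
contact_force: [-0.5, 0.7, -0.2]
opening: 0.0
grasp_force: 0.0
```

Emit:
play_rows:
  dp:
    - [0,0,-0.2]
    - [0,0,-0.6]
    - [0,0,-1.4]
    - [0,0,-2.2]
    - [0,0,-3]
  rot:
    - [0,0,0]
    - [0,0,0]
    - [0,0,0]
    - [0,0,0]
    - [0,0,0]

```text
clock: 19.03
eef_pos: [533.0, 70.0, 343.2]
tcp_rot: [-3.141, -0.001, 2.841]
contact_force: [1.0, 0.7, -0.0]
opening: -0.003
grasp_force: 0.0
```

Emit:
play_rows:
  dp:
    - [0.5,0,0]
    - [1,0,0]
    - [1.4,0,0]
    - [1.6,0,0]
    - [1.6,0,0]
  rot:
    - [0,0,0]
    - [0,0,0]
    - [0,0,0]
    - [0,0,0]
    - [0,0,0]

```text
clock: 19.45
eef_pos: [471.1, 89.3, 342.1]
tcp_rot: [3.141, 0.0, 2.841]
contact_force: [0.0, -0.2, 0.6]
opening: 0.002
grasp_force: 0.0
```

```bash
python3 - <<'E'
from h import *
import cv2
a=optics.grab_frame("side")["color"];h=optics.grab_frame("scene")["color"]
for i in range(20):b=optics.grab_frame("side")["color"]
h2=optics.grab_frame("scene")["color"]
def df(x,y,r):x0,y0,x1,y1=r;return np.abs(x[y0:y1,x0:x1].astype(int)-y[y0:y1,x0:x1]).mean()
print(df(a,b,(240,220,360,340)),df(h,h2,(290,90,380,200)))
o=np.zeros((600,800,3),np.uint8)
o[:,:400]=cv2.resize(b[200:350,240:340,::-1],(400,600),interpolation=cv2.INTER_CUBIC);o[:,400:]=cv2.resize(h2[80:200,298:378,::-1],(400,600),interpolation=cv2.INTER_CUBIC)
cv2.imwrite("pics/w7.png",o)
E
```

```text
1.5125231481481483 0.607979797979798
```

View pics/w7.png

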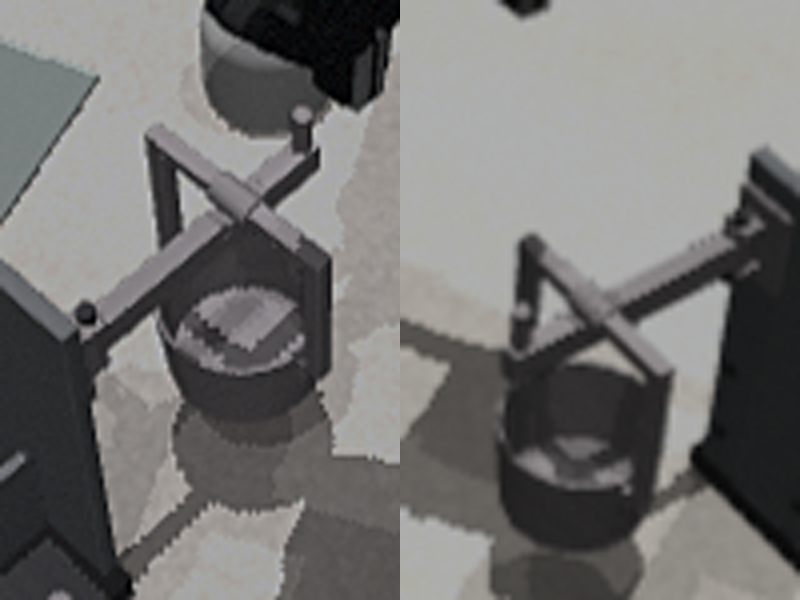

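The sleeve lies in the notch at (235,195) in the left panel and (600,300) in the right. The pail hangs level and still, and the gripper is clear of it.

```bash
python3 -c "
from rig import r
print(r.sign_off())"
```

```text
the job is handed in; nothing more can be done
None
```

The hook is out at its stop and the larger grey pail hangs level in its notch; I pressed the bar in at about 10 N for just over a second, let go, and handed the job in at about 20 s with no verdict shown (highest hook load read about 11 N).

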